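# Reset a tripped breaker behind a push-latch cover

## Robot

A 6-joint arm with a two-finger parallel gripper is mounted at the origin on a cart in front of the work surface, level with it; the furniture and walls round the work are solid. World frame = base frame: x ahead of the robot, y to its left, z up, the work surface at z = 0. Lengths are in m, angles in degrees, forces in N, time in s.
With the tool pointing down it reaches from about 0.325 to 0.9 m from the base axis. Payload 3.5 kg.
Tool frame: the origin (TCP) lies on the centre line of the jaws, within the pads' length; the fingertips stand ahead of it and the grasp point (between the pads) lies 3 mm ahead of it (env.tips_ahead is the z of the fingertips in the tool frame, in m); z points along the fingers, y is the direction in which the jaws open and shut (so a half turn about z gives the same grasp; the last joint's range is limited). The gripper opens to 85 mm and grips with 20 to 120 N. Pads are 22 mm wide; open, the fingers measure 114 mm over their backs; the gripper's body (76 mm by 85 mm) begins 54 mm behind the grasp point. The pads swing forward as they close: fully open they stand 13 mm farther back than shut.
Start: joints at [70.565, 15.837, -1.513, 72.651, 0, 84.076], TCP at [0.146, 0.608, 0.253] pointing down, gripper open.
Joint ranges: [-178.77, 178.77], [-48.84, 107.48], [-61.69, 71.31], [-111.58, 123.2], [-90, 87.43], [-180, 180]. Speed limits (degrees/s): [147.25, 147.25, 180, 180, 180, 180].

## Interface

Orientations are given as a 3x3 rotation matrix whose columns are the frame's x, y, z axes.
In Python, from cell import status, cams, env, finder gives the robot as it stands.
- The arm moves only by the tool play_rows, never from a script. Its arguments are lists of equal length, an entry for each row: "jaw": the gripper's target within -1 to 1 (fully open at 1, half-way at 0, shut at -1); "translation": the shift along the tool's x, y, z in m, a list of three; "rotation": the turn, a rotation vector about the tool's x, y, z in degrees, a list of three. A call has 1 to 12 rows; each row shifts and turns the commanded pose from where the row before left it, along the tool's axes as they then stand; what a row does not reach is not made up. A row lasts 1/10 s, in which the tool goes at most 50 mm and 8.59 degrees, less where a joint would pass 70% of its speed; a pose out of reach is approached as far as the arm can. A call is refused whole if a number of a shift passes 0.05 or a number of a turn 8.59, either way. A call with a gripper value outside its range is refused whole. The fingers move at their own pace and stop on an object; the grip force is fixed at half the most. Time passes only in rows, so rows that do not move let the fingers close. It gives the time, the measured TCP pose, the force and the opening at its end, in the units of the state.
- status.get_obs(): the state, without advancing time (a new reading comes with each control period).
- cams.grab_frame(name): name is "scene" or "top" or "wrist"; returns (picture, depth): 420x560x3 uint8, blue, green, red; 420x560 float32, m along the optical axis (not along the pixel's ray), 0 where there is no reading.
- cams.camera_model(name): a dict with "fx", "fy", "cx", "cy" (pixels), "world_from_camera" (4x4, takes a point from camera to world coordinates). Camera axes: x right, y down, z forward; pixel columns grow to the right and rows downward; lengths in m; the calibration is good to about 2 mm. A picture is of the moment at which its call begins: read the wrist's pose just before it. camera_model takes no time and is no camera call; for the wrist camera it gives the pose at the moment of the call.
- env.sign_off(): hands the job in, once; it reports no verdict.
Trained networks look in the newest picture that a camera, given by its name, has taken for a name from the list of things; names that differ only in an ending like _2 or _b are one class to them, and where a whole thing is asked for, a point or a joint stands for the part that bears it (a point fixed in the world has none). Each returns a list of dicts, best first, with "p" (0 to 1); they miss things now and then, are a little off and sometimes report something else, mostly with a low value. They report only what shows in the picture. A call takes as long as a camera call.
- finder.search_frame(label, camera): "extent" ([centre column, centre row, width, height] in pixels, round what is visible of it).
The state is a dict: "t": time; "joints": joint angles; "dq": joint speeds; "joint_efforts": joint torques, N m; "ee_pos": TCP position; "tool_rot": TCP orientation; "wrist_force": force on the tool from outside, world axes, zero at the start; "moment": the same for the moment, N m; "opening": opening from 0.0 (shut) to 1.0 (fully open).
Only numpy, scipy, OpenCV 4.12 (cv2) and the standard library are available. Lean on these libraries where they do the work, as an engineer would, in place of code of your own. Each camera call takes 0.05 s, during which the arm holds its last target.

## Task

The breaker in the grey guard box on the desk has tripped. With closed fingertips, press the box's push-latch cover so that it pops fully open, press the round reset button inside fully home, then push the cover down again until it latches shut by itself. Do not press the square test button beside it, and do not pick up or shift the things lying round the box.

Things in the scene. Friction and masses are not known exactly. Their poses are not given: they have to be found in the camera images.
- guard_box: plain grey box fixed to the desk, 175 (x) x 180 (y) x 66 (z) mm, open on top under its cover. Origin on the desk under its centre; x runs front to back (away from the robot), y left, z up; yaw within 0.35 rad. Side walls 66 mm high, front wall 45, inner deck at 14. Inside at x = -60 mm: reset button at y = -45, test button at y = 0, white latch parts at y = 38 to 72 up to z = 50
- cover_press (a point): the spot on the cover's outer (upper) face to press, marked by a ring: on the cover's middle line, 132 mm in front of the hinge axis and 26 mm from the cover's front edge. Moves with the cover. Latched, it is at z = 66.5 mm
- cover_hinge (a point): fixed point: middle of the hinge axis, at box x = +62 mm, 64 mm above the desk; the axis runs along the box's y. The cover is a grey plate 166 mm wide, 5 mm thick (axis at half its thickness), reaching 158.5 mm forward of the hinge when shut; fully open it stands up at the back of the box, leaning 18 degrees to the front, its outer face turned to the back and up
- cover (a joint): cover angle, rad: 0 to 0.01 = latched shut (level), 1.25 = open stop, lower stop -0.100. Push-push latch: press the shut cover down about 13 mm onto its lower stop (3 N), let go: a damped spring opens it in 2.5 s. To relatch, push its outer face round and steadily down onto the same stop (4 to 8 N), let go: it rises to 0 and stays. A press short of the stop changes nothing: press again
- reset_top (a point): centre of the top face of the round reset button, 25 mm diameter, black, in a dark steel collar of 34 mm diameter whose top is at z = 29 mm. Sticks out (tripped) with its top at about z = 44 to 46 mm; home its top is at z = 36 mm
- reset_button (a joint): travel of the reset button in m: 0 = fully out, 0.010 = fully home; stays where it is pushed (about 3 N of friction). Starts at 0 to 0.002
- test_top (a point): centre of the top face of the square test button, 16 x 16 mm, black, top at z = 31.5 mm, 45 mm to the left of the reset button; not to be pressed
- test_button (a joint): travel of the test button in m: 0 = out, 0.005 = pressed; springs back
- flux_tin: loose round flux tin, 50 mm diameter, 22 mm high, left of the box; bystander. Origin under its centre
- screwdriver_blue: loose screwdriver with a blue handle, 135 mm long, lying right of the box; bystander. Origin under its centre
- usb_stick: loose black usb stick 16 x 50 x 7 mm, lying in front of the box; bystander. Origin under its centre

How it is judged:
By the outcome, as a careful person would: the job done as asked, in the order asked, and still so for the second after the job is handed in, with the robot touching nothing.
It also fails if it takes over 61 s, if anything falls off the work surface, if the arm or the gripper's body presses on something with over 40 N, if the wrist force passes 120 N, or if a joint passes its speed limit or range.

## Working session

There is one attempt and no reset: what is moved stays moved. The work goes in short steps, Python scripts to look and compute and a tool call to move; the robot and the scene stay as the last step left them, time stands still between calls to the robot, and variables do not carry over. Pictures are saved under pics/ and viewed, and the job is handed in when it is done.

Besides the shell and the picture viewer there is one more tool, called as name(argument=value, ...), one argument or row to a line, values as JSON. play_rows: Moves the arm, as the interface text tells. Its arguments: {"type":"object","properties":{"jaw":{"type":"array"},"translation":{"type":"array"},"rotation":{"type":"array"}},"required":["jaw","translation","rotation"]}

```bash
mkdir -p pics; ls; cat > h.py <<'E'
import numpy as np, cv2
from cell import status, cams, env, finder
def px2w(cam,u,v,d,m=None):
    m=m or cams.camera_model(cam)
    p=np.array([(u-m["cx"])/m["fx"]*d,(v-m["cy"])/m["fy"]*d,d,1.0])
    return (np.array(m["world_from_camera"])@p)[:3]
def cloud(cam,dep):
    m=cams.camera_model(cam)
    v,u=np.mgrid[:dep.shape[0],:dep.shape[1]]
    P=np.stack([(u-m["cx"])/m["fx"]*dep,(v-m["cy"])/m["fy"]*dep,dep,np.ones_like(dep)],-1)
    return (P@np.array(m["world_from_camera"]).T)[...,:3]
def w2px(cam,p):
    m=cams.camera_model(cam)
    q=np.linalg.inv(np.array(m["world_from_camera"]))@np.append(p,1)
    return m["fx"]*q[0]/q[2]+m["cx"],m["fy"]*q[1]/q[2]+m["cy"]
E
python3 - <<'E'
from h import *
o=status.get_obs(); print(o); print(env.tips_ahead)
for c in ["scene","top"]:
    im,d=cams.grab_frame(c); cv2.imwrite(f"pics/{c}0.png",im); np.save(f"{c}0.npy",d)
    for l in ["guard_box","cover_press","cover","flux_tin","screwdriver_blue","usb_stick"]:
        print(c,l,finder.search_frame(l,c)[:2])
print(status.get_obs()["t"])
E
```

```text
pics
{'t': 0.0, 'joints': array([ 7.05665496e+01,  1.58796295e+01, -1.59764792e+00,  7.26514670e+01,
        5.09438616e-04,  8.40761466e+01]), 'dq': array([-0.02882668, -0.0490865 , -0.03391658, -0.06544958, -0.0130608 ,
        0.0298318 ]), 'joint_efforts': array([ 2.30316233e-03, -4.45513308e+01,  2.95198238e+01,  1.63711509e-02,
       -1.04776989e-04,  1.02201238e-05]), 'ee_pos': array([0.14576209, 0.60701255, 0.25214639]), 'tool_rot': array([[-9.72330712e-01,  2.33607396e-01, -7.55992016e-04],
       [ 2.33608496e-01,  9.72328439e-01, -2.11603798e-03],
       [ 2.40750415e-04, -2.23409487e-03, -9.99997475e-01]]), 'wrist_force': array([0.6822032 , 0.21525224, 0.17286148]), 'moment': array([-0.00794619, -0.02735522, -0.01050234]), 'opening': 1.0050456829011303}
0.022
scene guard_box [{'extent': [344.8, 235.4, 110.5, 108.4], 'p': 0.58}]
scene cover_press [{'extent': [346.4, 234.9, 102.5, 87.9], 'p': 0.55}]
scene cover [{'extent': [343.5, 233.9, 100.3, 86.0], 'p': 0.83}]
scene flux_tin [{'extent': [277.1, 214.4, 19.5, 22.1], 'p': 0.76}]
scene screwdriver_blue [{'extent': [423.6, 265.2, 52.7, 15.4], 'p': 0.87}]
scene usb_stick [{'extent': [355.2, 297.9, 28.2, 14.6], 'p': 0.7}]
top guard_box [{'extent': [340.8, 185.4, 124.4, 117.9], 'p': 0.89}]
top cover_press [{'extent': [343.5, 192.8, 113.7, 104.7], 'p': 0.91}]
top cover [{'extent': [346.0, 192.9, 114.3, 106.7], 'p': 0.6}]
top flux_tin [{'extent': [264.4, 197.1, 25.5, 24.6], 'p': 0.74}]
top screwdriver_blue [{'extent': [413.1, 166.2, 33.1, 10.1], 'p': 0.68}]
top usb_stick [{'extent': [374.8, 237.8, 25.1, 18.9], 'p': 0.48}, {'extent': [344.5, 193.1, 111.0, 102.1], 'p': 0.3}]
0.7
```

View pics/scene0.png

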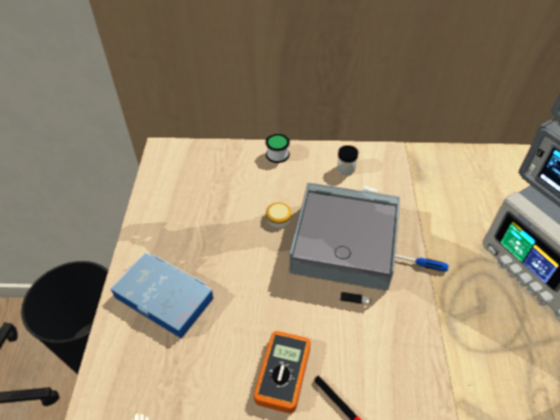

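View pics/top0.png

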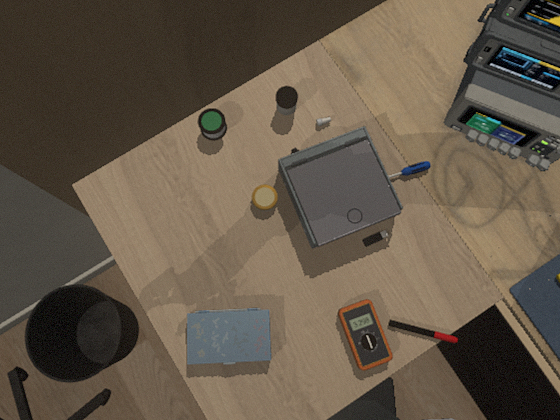

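```bash
python3 - <<'E'
from h import *
for c in ["top","scene"]:
    d=np.load(c+"0.npy"); P=cloud(c,d)
    m=cams.camera_model(c); print(c,np.array(m["world_from_camera"]).round(3).tolist(),m["fx"])
    mask=(P[...,2]>0.058)&(P[...,2]<0.076)&(d>0)
    n,l,s,ce=cv2.connectedComponentsWithStats(mask.astype(np.uint8))
    for i in np.argsort(-s[1:,4])[:2]+1:
        Q=P[l==i]; r=cv2.minAreaRect((Q[:,:2]*1000).astype(np.float32))
        print(s[i],r,cv2.boxPoints(r).tolist(),np.median(Q[:,2]))
E
```

```text
top [[-0.046, -0.975, 0.215, 0.327], [-0.999, 0.044, -0.014, 0.161], [0.004, -0.216, -0.976, 1.046], [0.0, 0.0, 0.0, 1.0]] 544.3623360711124
[ 278  126  125  120 8753] ((583.6619262695312, 32.82246398925781), (182.5596466064453, 180.90728759765625), 19.25006675720215) [[467.6638488769531, 88.12451171875], [527.3074951171875, -82.66799926757812], [699.6600341796875, -22.479583740234375], [640.016357421875, 148.31292724609375]] 0.0666500248579307
[  36    0  324  187 1509] ((787.25830078125, 280.9859619140625), (5.014235496520996, 726.44140625), 29.979957580566406) [[603.5863037109375, 594.35498046875], [966.5869140625, -34.888694763183594], [970.9302978515625, -32.383056640625], [607.9296875, 596.860595703125]] 0.06698785639636651
scene [[0.519, -0.648, 0.557, 0.032], [-0.855, -0.397, 0.334, -0.171], [0.005, -0.65, -0.76, 0.789], [0.0, 0.0, 0.0, 1.0]] 511.53502498408295
[ 289  182  111   95 7874] ((583.4755859375, 32.23908233642578), (184.7975311279297, 180.2867889404297), 19.236204147338867) [[466.53668212890625, 86.90762329101562], [525.9345092773438, -83.31346130371094], [700.4144897460938, -22.429458618164062], [641.0166625976562, 147.7916259765625]] 0.06698097257927865
[   0  102  550   23 3475] ((771.505859375, 314.3514404296875), (26.12021255493164, 1209.8004150390625), 28.985246658325195) [[466.9563903808594, 837.1558837890625], [1053.206787109375, -221.11045837402344], [1076.0552978515625, -208.4530029296875], [489.804931640625, 849.8133544921875]] 0.06699483704883946
```

```bash
python3 - <<'E'
from h import *
for c,u,v in [("top",355,215.5),("scene",342.5,252.5)]:
    m=cams.camera_model(c);M=np.array(m["world_from_camera"]);C=M[:3,3]
    p=px2w(c,u,v,1.0);r=p-C;s=(0.0665-C[2])/r[2];print(c,C+s*r)
    im=cv2.imread(f"pics/{c}0.png"); x,y=int(u),int(v)
    g=cv2.resize(im[y-70:y+30,x-70:x+70],None,fx=5,fy=5); cv2.imwrite(f"pics/{c}0z.png",g)
yaw=np.radians(19.24);ex=np.array([np.cos(yaw),np.sin(yaw)]);ey=np.array([-ex[1],ex[0]])
b=np.array([.5836,.0325])
for c in ["top","scene"]:
  for bx in [(-70,0)]:
    p=b+ex*bx[0]/1e3+ey*bx[1]/1e3; print(p,w2px(c,np.append(p,.0665)))
E
```

```text
top [0.52252379 0.00946164 0.0665    ]
scene [0.52478927 0.01008729 0.0665    ]
[0.51750974 0.00943319] (np.float64(355.2230752549374), np.float64(218.17113098894268))
[0.51750974 0.00943319] (np.float64(340.90377458391555), np.float64(255.6124854085573))
```

View pics/top0z.png

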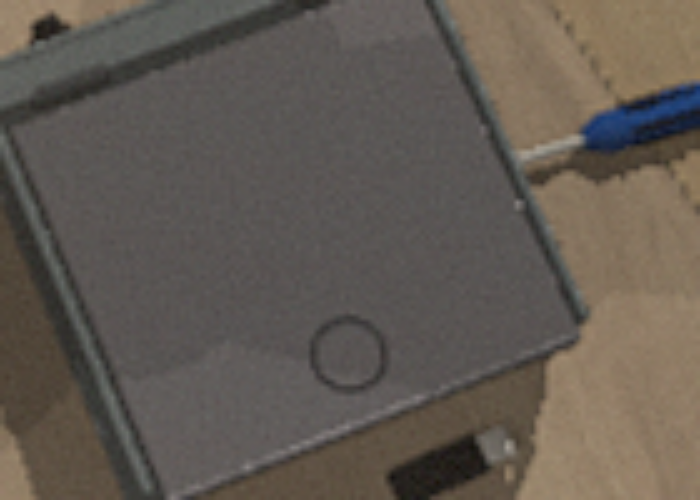

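View pics/scene0z.png

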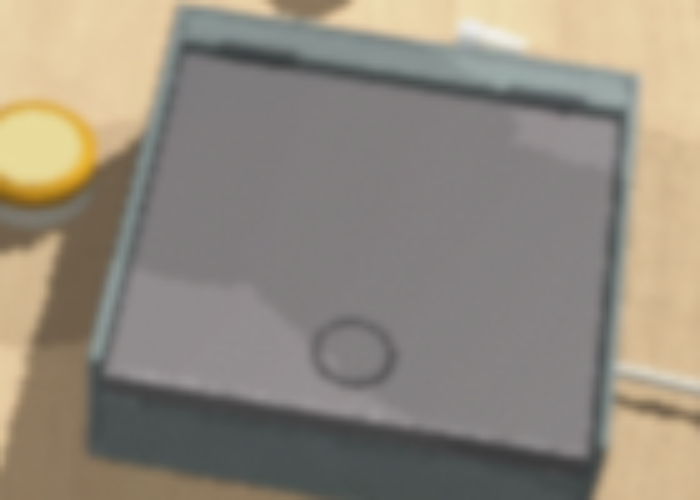

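play_rows(
  jaw=[-1,-1,-1,-1,-1,-1,-1,-1,-1,-1,-1,-1],
  translation=[
    [0,0,0],
    [0,0,0],
    [0,0,0],
    [0,0,0],
    [-0.0106,-0.0459,0],
    [-0.0106,-0.0459,0],
    [-0.0106,-0.0459,0],
    [-0.0106,-0.0459,0],
    [-0.0106,-0.0459,0],
    [-0.0106,-0.0459,0],
    [-0.0106,-0.0459,0],
    [-0.0106,-0.0459,0],
  ],
  rotation=[
    [0,0,-8.2],
    [0,0,-8.2],
    [0,0,-8.2],
    [0,0,-8.2],
    [0,0,0],
    [0,0,0],
    [0,0,0],
    [0,0,0],
    [0,0,0],
    [0,0,0],
    [0,0,0],
    [0,0,0],
  ],
)

```text
t: 1.9
ee_pos: [0.3481, 0.2875, 0.2536]
tool_rot: [[-0.944, -0.331, 0.001], [-0.331, 0.944, 0.001], [-0.001, 0.0, -1.0]]
wrist_force: [1.6, 0.3, -0.3]
opening: 0.002
```

play_rows(
  jaw=[-1,-1,-1,-1,-1,-1,-1,-1],
  translation=[
    [-0.0106,-0.0459,0],
    [-0.0106,-0.0459,0],
    [-0.0106,-0.0459,0],
    [-0.0106,-0.0459,0],
    [-0.0106,-0.0459,0],
    [-0.0106,-0.0459,0],
    [-0.0106,-0.0459,0],
    [0,0,0],
  ],
  rotation=[
    [0,0,0],
    [0,0,0],
    [0,0,0],
    [0,0,0],
    [0,0,0],
    [0,0,0],
    [0,0,0],
    [0,0,0],
  ],
)

```text
t: 2.7
ee_pos: [0.5268, 0.006, 0.2536]
tool_rot: [[-0.946, -0.325, 0.003], [-0.325, 0.946, -0.002], [-0.002, -0.003, -1.0]]
wrist_force: [-0.7, 1.0, 0.2]
opening: -0.001
```

```bash
python3 - <<'E'
from h import *
o=status.get_obs(); print(o["t"],o["ee_pos"],o["tool_rot"].round(4).tolist(),o["joints"].round(1),o["opening"],o["wrist_force"])
im,d=cams.grab_frame("wrist"); cv2.imwrite("pics/w1.png",im); np.save("w1.npy",d)
print(finder.search_frame("cover_press","wrist")[:1])
P=cloud("wrist",d); np.save("w1P.npy",P)
m=cams.camera_model("wrist"); print(np.array(m["world_from_camera"]).round(3).tolist())
print(w2px("wrist",np.array([.523,.0097,.0665])))
E
```

```text
2.7 [0.52681369 0.00596496 0.25360749] [[-0.9458, -0.3246, 0.0031], [-0.3246, 0.9458, -0.0019], [-0.0023, -0.0028, -1.0]] [ -6.3   5.8 -13.8  70.3  -0.1 -25.3] -0.0014640732181619145 [-0.70268404  0.9638354   0.15272603]
[{'extent': [284.5, 231.3, 188.8, 160.0], 'p': 0.74}]
[[-0.329, 0.906, 0.267, 0.455], [0.944, 0.315, 0.094, -0.013], [0.001, 0.283, -0.959, 0.374], [0.0, 0.0, 0.0, 1.0]]
(np.float64(274.8700846914783), np.float64(186.09722460981467))
```

View pics/w1.png

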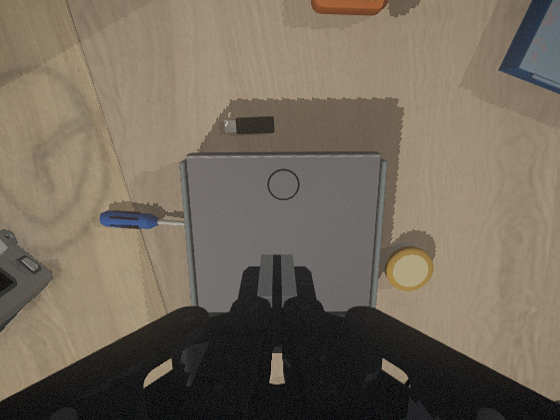

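```bash
python3 - <<'E'
from h import *
P=np.load("w1P.npy"); print(P[184,283],P[210,260],P[210,310],P[170,283])
im=cv2.imread("pics/w1.png"); cv2.imwrite("pics/w1z.png",cv2.resize(im[140:240,175:395],None,fx=3.6,fy=3.6))
mask=(abs(P[...,2]-.067)<.006); 
print(P[[160,160,290,290],[190,380,195,375]].round(4).tolist())
for v in [180,200,240]:
  idx=np.where(mask[v])[0]; idx=idx[(idx>150)&(idx<420)]; a,b=P[v,idx[0]],P[v,idx[-1]]; print(v,idx[0],idx[-1],a.round(4),b.round(4),((a+b)/2).round(4),np.linalg.norm((b-a)[:2]))
o=status.get_obs(); print(o["ee_pos"],o["t"])
E
```

```text
[0.51849396 0.01560281 0.06845584] [0.54738328 0.00423163 0.06844527] [0.53313203 0.0462678  0.06727099] [0.50689763 0.01149397 0.06860373]
[[0.525, -0.0662, 0.0676], [0.4722, 0.0898, 0.0585], [0.6464, -0.0292, 0.0625], [0.5881, 0.1338, 0.0652]]
180 181 385 [ 0.5452 -0.0695  0.0647] [0.4863 0.0983 0.0668] [0.5158 0.0144 0.0657] 0.17780369566651422
200 182 384 [ 0.5626 -0.064   0.0643] [0.5034 0.1055 0.065 ] [0.533  0.0208 0.0646] 0.1796028101332433
240 186 380 [ 0.5982 -0.0506  0.0647] [0.5391 0.1169 0.0666] [0.5686 0.0332 0.0656] 0.17768142486034166
[0.5237239  0.00956266 0.25317629] 2.8
```

View pics/w1z.png

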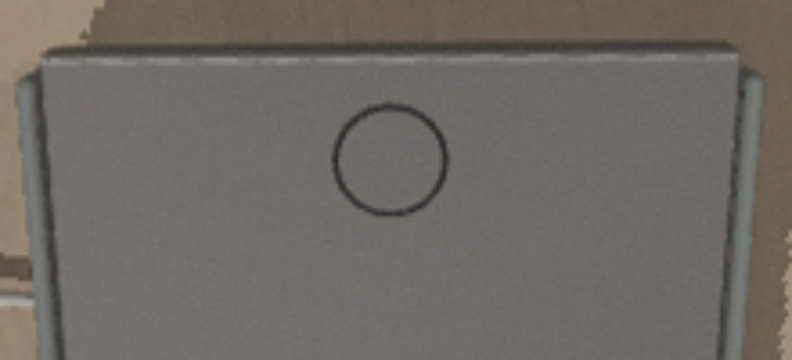

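```bash
python3 - <<'E'
from h import *
o=status.get_obs(); print(o["ee_pos"],o["tool_rot"].round(4).tolist())
im,d=cams.grab_frame("wrist"); cv2.imwrite("pics/w2.png",im); P=cloud("wrist",d); np.save("w2P.npy",P)
g=cv2.cvtColor(im,cv2.COLOR_BGR2GRAY)
# ring: dark pixels near
r=g[150:220,240:320]; print(cv2.HoughCircles(cv2.resize(r,None,fx=4,fy=4,interpolation=cv2.INTER_CUBIC),cv2.HOUGH_GRADIENT,1,100,param1=60,param2=20,minRadius=50,maxRadius=75))
cv2.imwrite("pics/w2z.png",cv2.resize(im[130:250,175:395],None,fx=3.6,fy=3.6))
mask=(abs(P[...,2]-.067)<.006); ms=[]
for v in range(175,245,5):
  idx=np.where(mask[v])[0]; idx=idx[(idx>150)&(idx<420)]; a,b=P[v,idx[0]],P[v,idx[-1]]; ms.append(np.append((a+b)[:2]/2,np.degrees(np.arctan2(*(b-a)[:2]))))
ms=np.array(ms); print(ms[::4].round(4),ms[:,2].mean()); f=np.polyfit(ms[:,0],ms[:,1],1); print("midline",f,np.degrees(np.arctan(f[0])))
E
```

```text
[0.5237239  0.00956266 0.25317629] [[-0.9446, -0.3282, -0.0006], [-0.3282, 0.9446, 0.0005], [0.0004, 0.0007, -1.0]]
[[[150.5 149.5  64.1]]]
[[ 5.12400e-01  9.20000e-03 -1.92894e+01]
 [ 5.29300e-01  1.51000e-02 -1.92616e+01]
 [ 5.47100e-01  2.18000e-02 -1.93151e+01]
 [ 5.65300e-01  2.75000e-02 -1.94966e+01]] -19.329380160276436
midline [ 0.35426064 -0.17241284] 19.50723270853396
```

View pics/w2z.png

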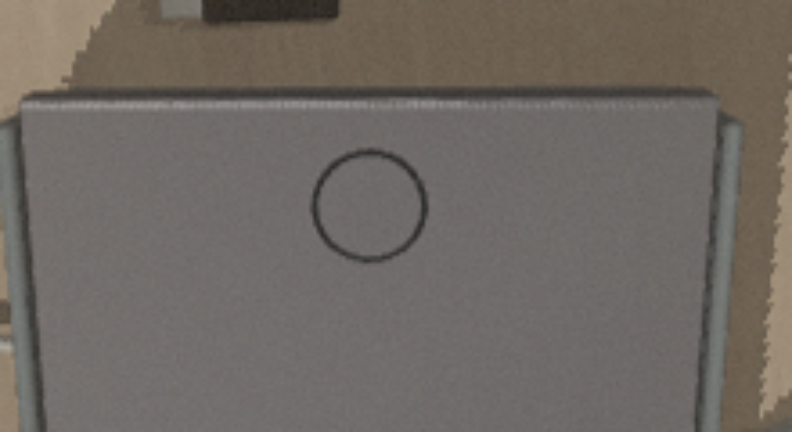

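```bash
python3 - <<'E'
from h import *
P=np.load("w2P.npy"); print(P[184:191,274:281].reshape(-1,3).mean(0)); print(w2px("wrist",np.array([.523,.0097,.0665])))
E
```

```text
[0.52053007 0.01193292 0.07503866]
(np.float64(273.5871449635666), np.float64(186.4943571422512))
```

play_rows(
  jaw=[-1,-1,-1,-1,-1,-1,-1],
  translation=[
    [0,0.002,0.04],
    [0,0,0.04],
    [0,0,0.04],
    [0,0,0.025],
    [0,0,0.01],
    [0,0,0],
    [0,0,0],
  ],
  rotation=[
    [0,0,0],
    [0,0,0],
    [0,0,0],
    [0,0,0],
    [0,0,0],
    [0,0,0],
    [0,0,0],
  ],
)

```text
t: 3.55
ee_pos: [0.5237, 0.0128, 0.0997]
tool_rot: [[-0.943, -0.331, 0.002], [-0.331, 0.943, -0.0], [-0.002, -0.001, -1.0]]
wrist_force: [0.6, 0.5, -0.1]
opening: -0.003
```

play_rows(
  jaw=[-1,-1,-1,-1,-1,-1],
  translation=[
    [0,0,0.005],
    [0,0,0.005],
    [0,0,0.004],
    [0,0,0.004],
    [0,0,0.002],
    [0,0,0],
  ],
  rotation=[
    [0,0,0],
    [0,0,0],
    [0,0,0],
    [0,0,0],
    [0,0,0],
    [0,0,0],
  ],
)

```text
t: 4.15
ee_pos: [0.5227, 0.0122, 0.078]
tool_rot: [[-0.944, -0.33, -0.0], [-0.33, 0.944, -0.0], [0.001, 0.0, -1.0]]
wrist_force: [1.7, -0.5, 2.1]
opening: -0.002
```

play_rows(
  jaw=[-1,-1,-1,-1],
  translation=[
    [0,0,0.002],
    [0,0,0.002],
    [0,0,0.001],
    [0,0,0],
  ],
  rotation=[
    [0,0,0],
    [0,0,0],
    [0,0,0],
    [0,0,0],
  ],
)

```text
t: 4.55
ee_pos: [0.5231, 0.0121, 0.0756]
tool_rot: [[-0.944, -0.33, 0.0], [-0.33, 0.944, -0.0], [-0.0, -0.0, -1.0]]
wrist_force: [-5.0, -0.2, 17.6]
opening: -0.004
```

play_rows(
  jaw=[-1,-1,-1,-1,-1,-1,-1],
  translation=[
    [0,0,-0.04],
    [0.03,0,-0.04],
    [0.03,0,-0.04],
    [0.03,0,-0.04],
    [0.03,0,-0.03],
    [0,0,0],
    [0,0,0],
  ],
  rotation=[
    [0,0,0],
    [0,0,0],
    [0,0,0],
    [0,0,0],
    [0,0,0],
    [0,0,0],
    [0,0,0],
  ],
)

```text
t: 5.25
ee_pos: [0.4094, -0.0275, 0.2635]
tool_rot: [[-0.944, -0.33, 0.001], [-0.33, 0.944, -0.0], [-0.001, -0.001, -1.0]]
wrist_force: [0.4, -0.5, -1.6]
opening: -0.001
```

play_rows(
  jaw=[-1,-1,-1,-1,-1,-1,-1,-1,-1,-1,-1,-1],
  translation=[
    [0,0,0],
    [0,0,0],
    [0,0,0],
    [0,0,0],
    [0,0,0],
    [0,0,0],
    [0,0,0],
    [0,0,0],
    [0,0,0],
    [0,0,0],
    [0,0,0],
    [0,0,0],
  ],
  rotation=[
    [0,0,0],
    [0,0,0],
    [0,0,0],
    [0,0,0],
    [0,0,0],
    [0,0,0],
    [0,0,0],
    [0,0,0],
    [0,0,0],
    [0,0,0],
    [0,0,0],
    [0,0,0],
  ],
)

```text
t: 6.45
ee_pos: [0.4096, -0.0274, 0.2633]
tool_rot: [[-0.944, -0.33, 0.0], [-0.33, 0.944, -0.0], [-0.0, -0.0, -1.0]]
wrist_force: [0.1, 0.8, 1.2]
opening: 0.003
```

play_rows(
  jaw=[-1,-1,-1,-1,-1,-1,-1,-1,-1,-1],
  translation=[
    [0,0,0],
    [0,0,0],
    [0,0,0],
    [0,0,0],
    [0,0,0],
    [0,0,0],
    [0,0,0],
    [0,0,0],
    [0,0,0],
    [0,0,0],
  ],
  rotation=[
    [0,0,0],
    [0,0,0],
    [0,0,0],
    [0,0,0],
    [0,0,0],
    [0,0,0],
    [0,0,0],
    [0,0,0],
    [0,0,0],
    [0,0,0],
  ],
)

```text
t: 7.45
ee_pos: [0.4096, -0.0274, 0.2633]
tool_rot: [[-0.944, -0.33, -0.0], [-0.33, 0.944, 0.0], [0.0, 0.0, -1.0]]
wrist_force: [0.7, 0.4, 0.4]
opening: -0.0
```

```bash
python3 - <<'E'
from h import *
o=status.get_obs(); print(o["t"],o["ee_pos"])
for c in ["top","wrist","scene"]:
    im,d=cams.grab_frame(c); cv2.imwrite(f"pics/{c}3.png",im); np.save(f"{c}3P.npy",cloud(c,d))
    if c!="scene":print(c,finder.search_frame("reset_top",c)[:2],finder.search_frame("test_top",c)[:2])
a=[cv2.imread(f"pics/{c}3.png") for c in ["top","wrist","scene"]]
cv2.imwrite("pics/c3.png",np.hstack([cv2.resize(a[0][90:290,220:460],None,fx=1.66,fy=1.66),cv2.resize(a[2][120:320,220:460],None,fx=1.66,fy=1.66)]))
E
```

```text
7.45 [ 0.40960326 -0.02738234  0.26330912]
top [{'extent': [371.8, 205.4, 16.4, 14.0], 'p': 0.71}] [{'extent': [351.4, 215.7, 6.5, 9.2], 'p': 0.65}]
wrist [{'extent': [230.2, 297.3, 15.7, 25.4], 'p': 0.72}] [{'extent': [246.6, 235.4, 46.8, 17.9], 'p': 0.74}]
```

View pics/c3.png

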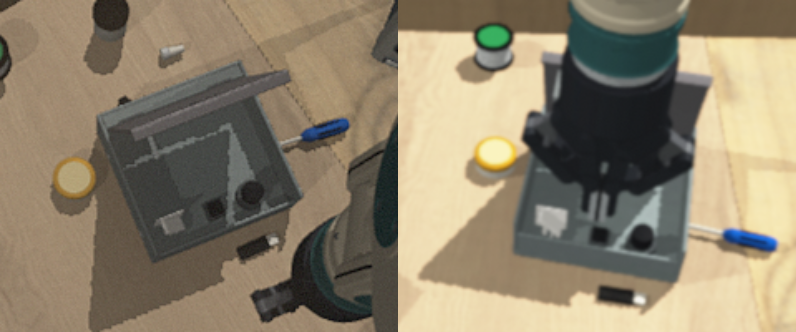

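View pics/wrist3.png

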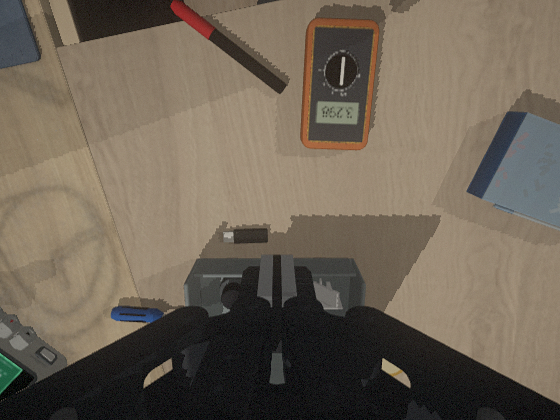

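```bash
python3 - <<'E'
from h import *
for c,u,v in [("top",371.4,206),("scene",367,263.4),("wrist",231.5,294)]:
    m=cams.camera_model(c);C=np.array(m["world_from_camera"])[:3,3]
    r=px2w(c,u,v,1.0)-C;s=(0.044-C[2])/r[2];print(c,C+s*r)
    im=cv2.imread(f"pics/{c}3.png"); x,y=int(u),int(v)
    cv2.imwrite(f"pics/{c}3z.png",cv2.resize(im[y-25:y+25,x-30:x+30],None,fx=10,fy=10,interpolation=cv2.INTER_CUBIC))
    print(w2px(c,np.array([.5472,-.0277,.044])))
    P=np.load(f"{c}3P.npy"); 
    if c=="top":
        k=(P[...,2]>.1)&(P[...,2]<.24)&(P[...,0]>.55)&(P[...,0]<.72)&(abs(P[...,1])<.2)
        Q=P[k]-np.array([.589,.0346,0]);ex=np.array([.944,.33]);ey=np.array([-.33,.944])
        bx=Q[:,:2]@ex;by=Q[:,:2]@ey;z=Q[:,2]
        print(len(z),np.percentile(by,[2,98]),np.percentile(z,[2,50,98]));f=np.polyfit(z,bx,1);print("cover line bx(z)",f, np.polyval(f,[.064,.215]))
a=[cv2.imread(f"pics/{c}3z.png") for c in ["top","scene","wrist"]]
cv2.imwrite("pics/z3.png",cv2.resize(np.hstack(a),(798,222)))
E
```

```text
top [ 0.54387327 -0.02634793  0.044     ]
(np.float64(371.96792858804486), np.float64(204.25197925988982))
1412 [-0.25911055  0.08243281] [0.10530238 0.21072674 0.21614546]
cover line bx(z) [-0.38646685  0.09084005] [0.06610617 0.00774967]
scene [ 0.5417275  -0.03164858  0.044     ]
(np.float64(366.3034695519516), np.float64(260.225145164561))
wrist [ 0.54187805 -0.02964171  0.044     ]
(np.float64(231.75437494155847), np.float64(298.74918219673526))
```

View pics/z3.png

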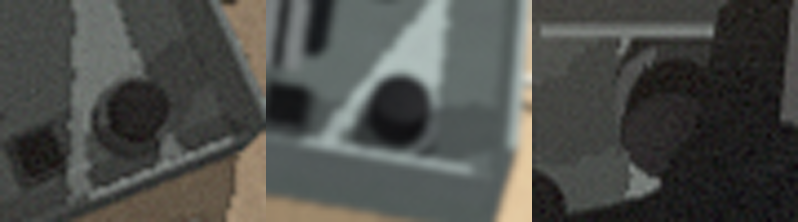

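play_rows(
  jaw=[-1,-1,-1,-1,-1,-1,-1],
  translation=[
    [-0.0325,-0.0114,0],
    [-0.0325,-0.0114,0],
    [-0.0325,-0.0114,0],
    [-0.0325,-0.0114,0],
    [0,0,0],
    [0,0,0],
    [0,0,0],
  ],
  rotation=[
    [0,0,0],
    [0,0,0],
    [0,0,0],
    [0,0,0],
    [0,-6,0],
    [0,-6,0],
    [0,0,0],
  ],
)

```text
t: 8.5
ee_pos: [0.5445, -0.0275, 0.2613]
tool_rot: [[-0.924, -0.329, 0.192], [-0.322, 0.944, 0.069], [-0.204, 0.002, -0.979]]
wrist_force: [0.9, 0.5, -0.4]
opening: 0.0
```

play_rows(
  jaw=[-1,-1,-1,-1,-1,-1,-1],
  translation=[
    [0.0083,0,0.0391],
    [0.0083,0,0.0391],
    [0.0083,0,0.0391],
    [0.0083,0,0.0391],
    [0.0025,0,0.0117],
    [0,0,0],
    [0,0,0],
  ],
  rotation=[
    [0,0,0],
    [0,0,0],
    [0,0,0],
    [0,0,0],
    [0,0,0],
    [0,0,0],
    [0,0,0],
  ],
)

```text
t: 9.2
ee_pos: [0.5492, -0.0278, 0.0932]
tool_rot: [[-0.923, -0.33, 0.199], [-0.323, 0.944, 0.068], [-0.21, -0.001, -0.978]]
wrist_force: [0.6, -0.6, 0.4]
opening: -0.001
```

```bash
python3 - <<'E'
from h import *
o=status.get_obs(); print(o["t"],o["ee_pos"],o["tool_rot"].round(3).tolist())
R=o["tool_rot"];tip=o["ee_pos"]+.022*R[:,2]; print("tip",tip)
d=np.append(tip[:2]-np.array([.5472,-.0277]),0); print("rel ex,ey",d[:2]@[.944,.33],d[:2]@[-.33,.944])
for c in ["top","wrist","scene"]:
    im,dd=cams.grab_frame(c); cv2.imwrite(f"pics/{c}4.png",im)
a=[cv2.imread(f"pics/{c}4.png") for c in ["top","scene"]]
cv2.imwrite("pics/c4.png",np.hstack([cv2.resize(a[0][110:250,290:440],None,fx=2.66,fy=2.66),cv2.resize(a[1][170:310,280:430],None,fx=2.66,fy=2.66)]))
E
```

```text
9.2 [ 0.54921571 -0.02775708  0.09323284] [[-0.923, -0.33, 0.199], [-0.323, 0.944, 0.068], [-0.21, -0.001, -0.978]]
tip [ 0.55358518 -0.02626104  0.07172308]
rel ex,ey 0.006502469276235043 -0.0007487346240286139
```

View pics/c4.png

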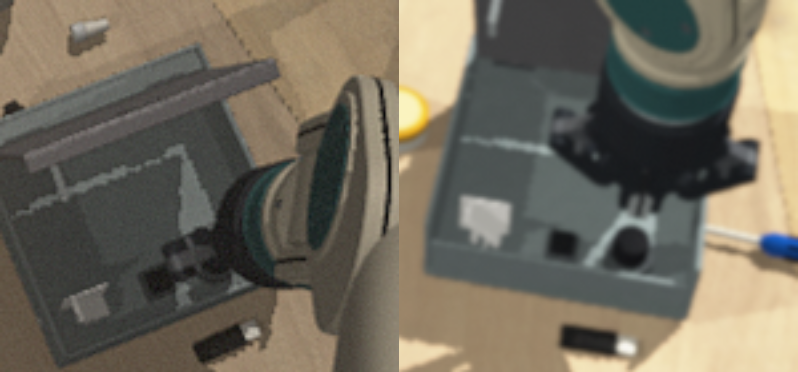

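View pics/wrist4.png

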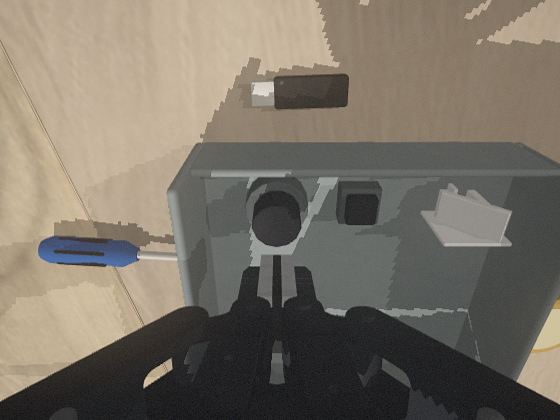

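```bash
python3 - <<'E'
from h import *
c="wrist"
m=cams.camera_model(c);C=np.array(m["world_from_camera"])[:3,3]
for u,v in [(276,222),(276,219)]:
    r=px2w(c,u,v,1.0)-C;s=(0.044-C[2])/r[2];print(C+s*r)
r=px2w(c,360,209,1.0)-C;s=(0.0315-C[2])/r[2];print("test",C+s*r)
print(status.get_obs()["ee_pos"], w2px(c,np.array([.5472,-.0277,.044])))
b=np.array([.589,.0346]);print("test pred",b+np.array([.944,.33])*-.06)
E
```

```text
[ 0.54572293 -0.02802467  0.044     ]
[ 0.54409762 -0.02859382  0.044     ]
test [0.53068441 0.01332855 0.0315    ]
[ 0.54972329 -0.0279539   0.09411971] (np.float64(275.63417715333884), np.float64(224.59227482978582))
test pred [0.53236 0.0148 ]
```

play_rows(
  jaw=[-1,-1,-1,-1,-1,-1,-1,-1,-1],
  translation=[
    [0.002,0,0.0098],
    [0.002,0,0.0098],
    [0.001,0,0.0049],
    [0.0006,0,0.0029],
    [0.0006,0,0.0029],
    [0.0006,0,0.0029],
    [0.0004,0,0.002],
    [0,0,0],
    [0,0,0],
  ],
  rotation=[
    [0,0,0],
    [0,0,0],
    [0,0,0],
    [0,0,0],
    [0,0,0],
    [0,0,0],
    [0,0,0],
    [0,0,0],
    [0,0,0],
  ],
)

```text
t: 10.25
ee_pos: [0.5478, -0.0275, 0.0584]
tool_rot: [[-0.923, -0.33, 0.197], [-0.323, 0.944, 0.069], [-0.209, -0.0, -0.978]]
wrist_force: [-12.6, -0.5, 27.7]
opening: 0.001
```

play_rows(
  jaw=[-1,-1,-1,-1,-1,-1],
  translation=[
    [-0.0021,0,-0.0098],
    [-0.0052,0,-0.0245],
    [0,0,0],
    [0,0,0],
    [0,0,0],
    [0,0,0],
  ],
  rotation=[
    [0,0,0],
    [0,0,0],
    [0,0,0],
    [0,0,0],
    [0,0,0],
    [0,0,0],
  ],
)

```text
t: 10.85
ee_pos: [0.5466, -0.0271, 0.0893]
tool_rot: [[-0.924, -0.33, 0.194], [-0.323, 0.944, 0.069], [-0.206, 0.001, -0.979]]
wrist_force: [0.1, 0.5, 0.2]
opening: 0.003
```

```bash
python3 - <<'E'
from h import *
o=status.get_obs(); print(o["t"],o["ee_pos"],o["wrist_force"])
im,dd=cams.grab_frame("wrist"); cv2.imwrite("pics/wrist5.png",im); P=cloud("wrist",dd)
print(finder.search_frame("reset_top","wrist")[:1])
for z in (.044,.036): print(w2px("wrist",np.array([.546,-.028,z])))
for p in [.546]:
  for dz in [0]:
    k=(np.hypot(P[...,0]-.546,P[...,1]+.028)<.009)&(P[...,2]>.02); print(k.sum(),np.median(P[k][:,2]),np.percentile(P[k][:,2],[10,90]))
k=(np.abs(P[...,0]-.532)<.006)&(np.abs(P[...,1]-.014)<.006); print("test z",np.median(P[k][:,2]))
cv2.imwrite("pics/w5z.png",np.hstack([cv2.resize(x[140:290,170:400],None,fx=1.7,fy=1.7) for x in (cv2.imread("pics/wrist4.png"),im)]))
E
```

```text
10.85 [ 0.54655554 -0.02710138  0.0892635 ] [0.12823865 0.54652669 0.15571866]
[{'extent': [272.8, 225.1, 45.0, 44.3], 'p': 0.74}]
(np.float64(272.0837812368344), np.float64(232.07894294689675))
(np.float64(272.2300496008636), np.float64(223.64368275956411))
2536 0.08257805407315894 [0.03636852 0.11731829]
test z 0.03239186074654307
```

View pics/w5z.png

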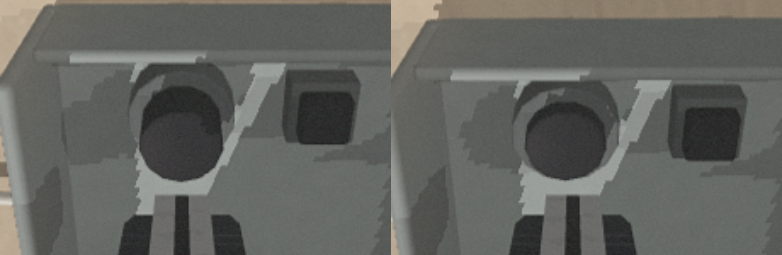

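play_rows(
  jaw=[-1,-1,-1,-1,-1,-1,-1,-1],
  translation=[
    [-0.0104,0,-0.0485],
    [-0.0104,0,-0.0485],
    [-0.0104,0,-0.0485],
    [-0.0104,0,-0.0485],
    [0,0,0],
    [0,0,0],
    [0,0,0],
    [0,0,0],
  ],
  rotation=[
    [0,0,0],
    [0,0,0],
    [0,0,0],
    [0,0,0],
    [0,6,0],
    [0,6,0],
    [0,0,0],
    [0,0,0],
  ],
)

```text
t: 11.75
ee_pos: [0.548, -0.027, 0.2878]
tool_rot: [[-0.944, -0.331, -0.001], [-0.331, 0.944, 0.001], [0.001, 0.001, -1.0]]
wrist_force: [-0.3, 0.1, -0.2]
opening: 0.002
```

```bash
python3 - <<'E'
from h import *
o=status.get_obs(); print(o["t"],o["ee_pos"],o["tool_rot"].round(3).tolist(),o["joints"].round(1))
d=o["ee_pos"][:2]-np.array([.589,.0346]); print(d@[.944,.33],d@[-.33,.944])
im,dd=cams.grab_frame("top"); cv2.imwrite("pics/top6.png",im); P=cloud("top",dd)
Q=P-np.array([.589,.0346,0]);bx=Q[...,:2]@[.944,.33];by=Q[...,:2]@[-.33,.944];z=P[...,2]
k=(abs(by)<.08)&(bx>-.03)&(bx<.08)&(z>.08)&(z<.24)
print("cover",k.sum(),[ (lo,np.median(bx[k&(abs(z-lo)<.01)]).round(4),(k&(abs(z-lo)<.01)).sum()) for lo in (.1,.13,.16,.19,.21)])
# surroundings behind box
k=(abs(by)<.15)&(bx>.1)&(z>.1); print("behind",k.sum(), bx[k].min() if k.any() else None)
E
```

```text
11.75 [ 0.54798238 -0.02697269  0.28778423] [[-0.944, -0.331, -0.001], [-0.331, 0.944, 0.001], [0.001, 0.001, -1.0]] [ -9.6   7.2  -8.   74.9   0.  -28.9]
-0.0590396234266786 -0.04458880510283494
cover 1240 [(0.1, np.float64(0.0524), np.int64(58)), (0.13, np.float64(0.0427), np.int64(64)), (0.16, np.float64(0.0322), np.int64(62)), (0.19, np.float64(0.0209), np.int64(122)), (0.21, np.float64(0.0088), np.int64(815))]
behind 5741 0.26971571114759235
```

View pics/top6.png

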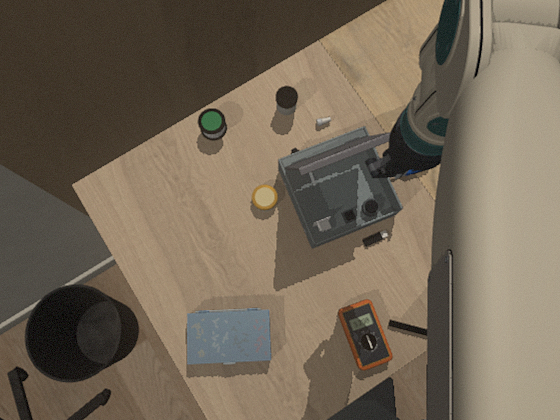

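play_rows(
  jaw=[-1,-1,-1,-1,-1,-1,-1,-1],
  translation=[
    [-0.043,0.015,0],
    [-0.043,0.015,0],
    [-0.043,0.015,0],
    [0,0,0],
    [0,0,0.035],
    [0,0,0.035],
    [0,0,0],
    [0,0,0],
  ],
  rotation=[
    [0,0,0],
    [0,0,0],
    [0,0,0],
    [0,0,0],
    [0,0,0],
    [0,0,0],
    [0,0,0],
    [0,0,0],
  ],
)

```text
t: 12.6
ee_pos: [0.6532, 0.0573, 0.2186]
tool_rot: [[-0.944, -0.33, -0.002], [-0.33, 0.944, 0.0], [0.002, 0.001, -1.0]]
wrist_force: [0.4, 0.4, 0.5]
opening: -0.001
```

```bash
python3 - <<'E'
from h import *
o=status.get_obs(); print(o["t"],o["ee_pos"],o["tool_rot"].round(3).tolist(),o["wrist_force"])
d=o["ee_pos"][:2]-np.array([.589,.0346]); print(d@[.944,.33],d@[-.33,.944])
a=[]
for c in ["top","scene"]:
    im,dd=cams.grab_frame(c); a.append(im)
cv2.imwrite("pics/c7.png",np.hstack([cv2.resize(a[0][80:280,240:440],None,fx=2,fy=2),cv2.resize(a[1][120:320,240:440],None,fx=2,fy=2)]))
# plan
r=.138; prev=None; rows=[]
for th in np.arange(1.25,-.101,-.05):
    bx=.062-r*np.cos(th)+.0025*np.sin(th)+.011; z=.064+r*np.sin(th)+.0025*np.cos(th)+.022
    if prev is not None: rows.append([round(prev[0]-bx,4),0,round(prev[1]-z,4)])
    else: print("start",bx,z)
    prev=(bx,z)
print("end",prev,len(rows)); print(rows)
E
```

```text
12.6 [0.65324114 0.05726586 0.2186387 ] [[-0.944, -0.33, -0.002], [-0.33, 0.944, 0.0], [0.002, 0.001, -1.0]] [0.35327735 0.38229106 0.45041   ]
0.06812337528929532 0.00019699782935853966
start 0.03185797553784188 0.21774818337705906
end (np.float64(-0.0645601583499846), np.float64(0.07471049891593262)) 27
[[np.float64(0.0065), 0, np.float64(0.0022)], [np.float64(0.0064), 0, np.float64(0.0025)], [np.float64(0.0063), 0, np.float64(0.0029)], [np.float64(0.0061), 0, np.float64(0.0032)], [np.float64(0.006), 0, np.float64(0.0035)], [np.float64(0.0058), 0, np.float64(0.0038)], [np.float64(0.0056), 0, np.float64(0.0041)], [np.float64(0.0054), 0, np.float64(0.0043)], [np.float64(0.0052), 0, np.float64(0.0046)], [np.float64(0.0049), 0, np.float64(0.0048)], [np.float64(0.0047), 0, np.float64(0.0051)], [np.float64(0.0044), 0, np.float64(0.0053)], [np.float64(0.0041), 0, np.float64(0.0055)], [np.float64(0.0039), 0, np.float64(0.0057)], [np.float64(0.0036), 0, np.float64(0.0059)], [np.float64(0.0033), 0, np.float64(0.0061)], [np.float64(0.003), 0, np.float64(0.0062)], [np.float64(0.0026), 0, np.float64(0.0064)], [np.float64(0.0023), 0, np.float64(0.0065)], [np.float64(0.002), 0, np.float64(0.0066)], [np.float64(0.0017), 0, np.float64(0.0067)], [np.float64(0.0013), 0, np.float64(0.0068)], [np.float64(0.001), 0, np.float64(0.0068)], [np.float64(0.0006), 0, np.float64(0.0069)], [np.float64(0.0003), 0, np.float64(0.0069)], [np.float64(-0.0), 0, np.float64(0.0069)], [np.float64(-0.0004), 0, np.float64(0.0069)]]
```

View pics/c7.png

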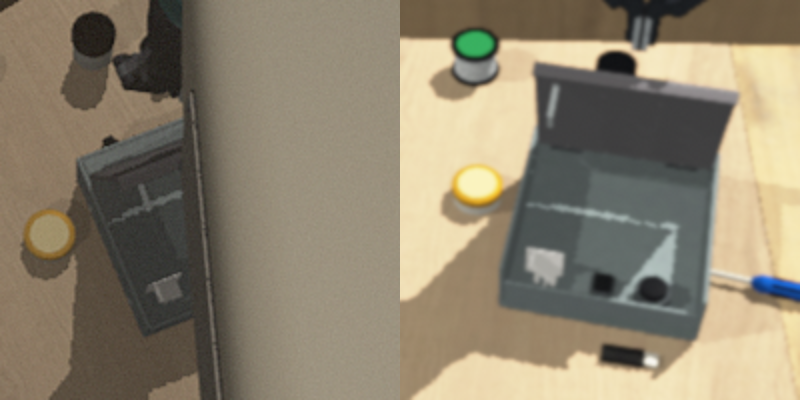

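```bash
python3 - <<'E'
from h import *
print(status.get_obs()["ee_pos"])
print(w2px("scene",np.array([.653,.0573,.197])),w2px("scene",np.array([.601,.039,.215])))
E
```

```text
[0.65560831 0.05737562 0.22140471]
(np.float64(359.0162407624894), np.float64(143.67638156593506)) (np.float64(356.35380287813643), np.float64(158.08770609528156))
```

play_rows(
  jaw=[-1,-1,-1,-1,-1,-1,-1],
  translation=[
    [0.012,0,0.001],
    [0.012,0,0.001],
    [0.009,0,0],
    [0.004,0,0],
    [0.0065,0,0.0022],
    [0.0064,0,0.0025],
    [0.0063,0,0.0029],
  ],
  rotation=[
    [0,0,0],
    [0,0,0],
    [0,0,0],
    [0,0,0],
    [0,0,0],
    [0,0,0],
    [0,0,0],
  ],
)

```text
t: 13.4
ee_pos: [0.6019, 0.0391, 0.2096]
tool_rot: [[-0.944, -0.33, 0.001], [-0.33, 0.944, -0.0], [-0.001, -0.001, -1.0]]
wrist_force: [1.4, 0.4, 0.8]
opening: -0.001
```

play_rows(
  jaw=[-1,-1,-1,-1,-1,-1,-1,-1],
  translation=[
    [0.0061,0,0.0032],
    [0.006,0,0.0035],
    [0.0058,0,0.0038],
    [0.0056,0,0.0041],
    [0.0054,0,0.0043],
    [0.0052,0,0.0046],
    [0.0049,0,0.0048],
    [0.0047,0,0.0051],
  ],
  rotation=[
    [0,0,0],
    [0,0,0],
    [0,0,0],
    [0,0,0],
    [0,0,0],
    [0,0,0],
    [0,0,0],
    [0,0,0],
  ],
)

```text
t: 14.2
ee_pos: [0.5601, 0.0247, 0.1756]
tool_rot: [[-0.944, -0.33, -0.0], [-0.33, 0.944, 0.0], [0.0, 0.0, -1.0]]
wrist_force: [0.2, -0.3, 1.4]
opening: 0.004
```

```bash
python3 - <<'E'
from h import *
o=status.get_obs(); print(o["t"],o["ee_pos"],o["wrist_force"])
d=o["ee_pos"][:2]-np.array([.589,.0346]); print(d@[.944,.33],d@[-.33,.944])
im,dd=cams.grab_frame("scene")
cv2.imwrite("pics/c8.png",cv2.resize(im[120:320,240:440],None,fx=2.5,fy=2.5))
E
```

```text
14.2 [0.56013821 0.02472506 0.17558999] [ 0.21351957 -0.26225275  1.40479824]
-0.03050426321566371 0.0002024465050845305
```

View pics/c8.png

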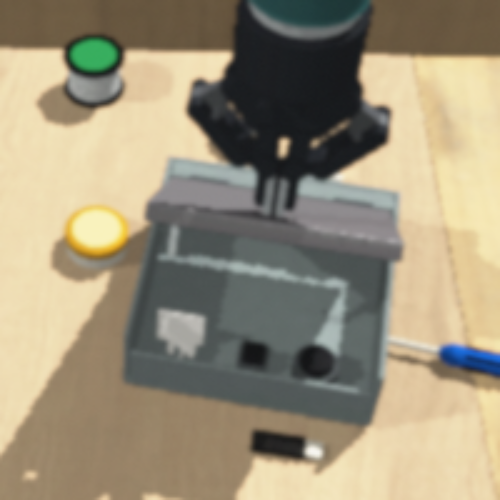

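play_rows(
  jaw=[-1,-1,-1,-1,-1,-1,-1,-1,-1,-1,-1],
  translation=[
    [0.0044,0,0.0053],
    [0.0041,0,0.0055],
    [0.0039,0,0.0057],
    [0.0036,0,0.0059],
    [0.0033,0,0.0061],
    [0.003,0,0.0062],
    [0.0026,0,0.0064],
    [0.0023,0,0.0065],
    [0.002,0,0.0066],
    [0.0017,0,0.0067],
    [0.0013,0,0.0068],
  ],
  rotation=[
    [0,0,0],
    [0,0,0],
    [0,0,0],
    [0,0,0],
    [0,0,0],
    [0,0,0],
    [0,0,0],
    [0,0,0],
    [0,0,0],
    [0,0,0],
    [0,0,0],
  ],
)

```text
t: 15.35
ee_pos: [0.5298, 0.0141, 0.1077]
tool_rot: [[-0.944, -0.33, -0.001], [-0.33, 0.944, -0.0], [0.001, 0.0, -1.0]]
wrist_force: [-1.5, 0.2, 4.4]
opening: -0.003
```

play_rows(
  jaw=[-1,-1,-1,-1,-1,-1,-1,-1],
  translation=[
    [0.001,0,0.005],
    [0.0006,0,0.005],
    [0.0003,0,0.005],
    [0,0,0.005],
    [0,0,0.004],
    [0,0,0.003],
    [0,0,0],
    [0,0,0],
  ],
  rotation=[
    [0,0,0],
    [0,0,0],
    [0,0,0],
    [0,0,0],
    [0,0,0],
    [0,0,0],
    [0,0,0],
    [0,0,0],
  ],
)

```text
t: 16.15
ee_pos: [0.5283, 0.0136, 0.081]
tool_rot: [[-0.944, -0.33, -0.0], [-0.33, 0.944, -0.0], [0.0, 0.0, -1.0]]
wrist_force: [-0.8, -0.1, 1.0]
opening: -0.007
```

play_rows(
  jaw=[-1,-1,-1,-1,-1],
  translation=[
    [0,0,0.002],
    [0,0,0.002],
    [0,0,0.001],
    [0,0,0.001],
    [0,0,0],
  ],
  rotation=[
    [0,0,0],
    [0,0,0],
    [0,0,0],
    [0,0,0],
    [0,0,0],
  ],
)

```text
t: 16.65
ee_pos: [0.5287, 0.0136, 0.0764]
tool_rot: [[-0.944, -0.33, 0.001], [-0.33, 0.944, 0.0], [-0.001, -0.0, -1.0]]
wrist_force: [-3.5, 0.6, 8.4]
opening: -0.007
```

play_rows(
  jaw=[-1,-1,-1,-1],
  translation=[
    [0,0,0.001],
    [0,0,0],
    [0,0,0],
    [0,0,0],
  ],
  rotation=[
    [0,0,0],
    [0,0,0],
    [0,0,0],
    [0,0,0],
  ],
)

```text
t: 17.05
ee_pos: [0.5288, 0.0136, 0.0763]
tool_rot: [[-0.944, -0.33, 0.001], [-0.33, 0.944, -0.0], [-0.001, -0.0, -1.0]]
wrist_force: [-4.9, 0.7, 14.5]
opening: -0.001
```

play_rows(
  jaw=[-1,-1,-1,-1,-1,-1,-1,-1],
  translation=[
    [0,0,-0.01],
    [0,0,-0.02],
    [0.02,0,-0.04],
    [0.03,0,-0.04],
    [0.03,0,-0.04],
    [0.03,0,-0.03],
    [0,0,0],
    [0,0,0],
  ],
  rotation=[
    [0,0,0],
    [0,0,0],
    [0,0,0],
    [0,0,0],
    [0,0,0],
    [0,0,0],
    [0,0,0],
    [0,0,0],
  ],
)

```text
t: 17.85
ee_pos: [0.4251, -0.023, 0.2552]
tool_rot: [[-0.944, -0.33, 0.003], [-0.33, 0.944, -0.0], [-0.003, -0.002, -1.0]]
wrist_force: [0.5, 1.1, -0.4]
opening: 0.003
```

play_rows(
  jaw=[-1,-1,-1,-1,-1,-1,-1,-1,-1,-1],
  translation=[
    [0,0,0],
    [0,0,0],
    [0,0,0],
    [0,0,0],
    [0,0,0],
    [0,0,0],
    [0,0,0],
    [0,0,0],
    [0,0,0],
    [0,0,0],
  ],
  rotation=[
    [0,0,0],
    [0,0,0],
    [0,0,0],
    [0,0,0],
    [0,0,0],
    [0,0,0],
    [0,0,0],
    [0,0,0],
    [0,0,0],
    [0,0,0],
  ],
)

```text
t: 18.85
ee_pos: [0.4246, -0.0228, 0.2544]
tool_rot: [[-0.944, -0.33, 0.0], [-0.33, 0.944, -0.0], [-0.0, -0.0, -1.0]]
wrist_force: [-0.0, 0.5, -0.7]
opening: -0.002
```

```bash
python3 - <<'E'
from h import *
o=status.get_obs(); print(o["t"],o["ee_pos"],o["wrist_force"])
a=[]
for c in ["top","scene"]:
    im,dd=cams.grab_frame(c); a.append(im); P=cloud(c,dd)
    Q=P-np.array([.589,.0346,0]);bx=Q[...,:2]@[.944,.33];by=Q[...,:2]@[-.33,.944];z=P[...,2]
    for x in (-.09,-.06,-.03,0,.03):
        k=(abs(by)<.07)&(abs(bx-x)<.008)&(z>0)&(z<.15); print(c,x,k.sum(),np.median(z[k]).round(4))
    for l in ["flux_tin","screwdriver_blue","usb_stick"]: print(c,l,finder.search_frame(l,c)[:1])
cv2.imwrite("pics/c9.png",np.hstack([cv2.resize(a[0][80:280,240:440],None,fx=2,fy=2),cv2.resize(a[1][120:320,240:440],None,fx=2,fy=2)]))
E
```

```text
18.85 [ 0.42461688 -0.02276749  0.25438651] [-0.00444655  0.48889587 -0.69025178]
top -0.09 761 0.067
top -0.06 640 0.0674
top -0.03 631 0.0669
top 0 616 0.0667
top 0.03 601 0.0663
top flux_tin [{'extent': [264.8, 197.5, 28.7, 25.6], 'p': 0.87}]
top screwdriver_blue [{'extent': [409.0, 168.8, 37.0, 17.5], 'p': 0.78}]
top usb_stick [{'extent': [374.2, 236.4, 23.4, 18.4], 'p': 0.52}]
scene -0.09 2116 0.0399
scene -0.06 545 0.0678
scene -0.03 410 0.0674
scene 0 81 0.0669
scene 0.03 2 0.0674
scene flux_tin [{'extent': [276.8, 213.3, 22.9, 25.8], 'p': 0.65}]
scene screwdriver_blue [{'extent': [423.2, 264.2, 52.3, 16.0], 'p': 0.55}]
scene usb_stick [{'extent': [354.7, 297.5, 29.4, 10.2], 'p': 0.73}]
```

View pics/c9.png

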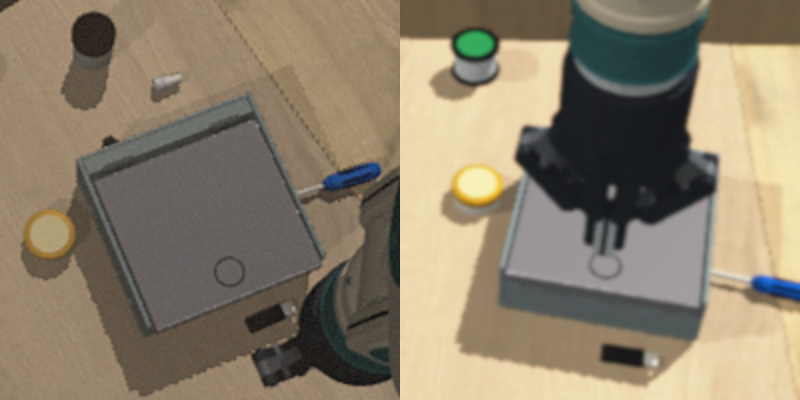

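```bash
python3 -c "
from cell import env
print(env.sign_off())"
```

```text
the job is handed in; nothing more can be done
None
```

The job is handed in: the cover was opened, the reset button was pressed home, and the cover was closed and latched again. It took about 19 s of the 61 s allowed. No verdict was reported.

- **Opening the cover:** I pressed the ring with closed fingertips onto the lower stop, at about 18 N. The cover swung open to stand upright at the back of the box.
- **Reset button:** I pressed it down until it stopped, at about 30 N on the fingertips. Afterwards the wrist camera showed it clearly lower, with its top at about z = 36 mm, which is the home height. I kept the fingers away from the test button, and its depth afterwards read 32 mm, in line with it being out.
- **Closing the cover:** I pushed the outer face round and down onto the stop, at about 15 N, a little over the suggested 4 to 8 N, then let go and moved clear.
- **Last checks:** More than a second after release, the cover lay level at about 67 mm along its whole length in the top view. The tin and USB stick were found within 2 pixels of where they started. The screwdriver was too in the scene view, but the top view put its box about 4 pixels off. The arm partly hides it there, and I saw no contact or movement.
- **Readings that disagreed:** The scene camera read 40 mm at the cover's front edge, where its view mixes in the front wall; the top camera read 67 mm there. The first wrist picture was taken while the arm was still settling, so I took it again.

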